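Make room in the mug row under the worktop shelf and slide the last mug in

ROBOT

A 6-joint arm with a two-finger parallel gripper is mounted at the origin on a cart in front of the work surface, level with it; the furniture and walls round the work are solid. World frame = base frame: x ahead of the robot, y to its left, z up, the work surface at z = 0. Lengths are in m, angles in rad, forces in N, time in s.
With the tool pointing down it reaches from about 0.35 to 0.85 m from the base axis. Payload 8.1 kg.
Tool frame: the origin (TCP) lies on the centre line of the jaws, within the pads' length; the fingertips stand 17 mm ahead of it and the grasp point (between the pads) lies 2 mm behind it; z points along the fingers, y is the line along which they close (so a half turn about z gives the same grasp; the last joint's range is limited). The gripper opens to 93 mm and grips with 3 to 60 N. Pads are 15 mm wide; open, the fingers measure 128 mm over their backs; the gripper's body (75 mm by 188 mm) begins 65 mm behind the grasp point.
Start: joints at [-1.284, 0.13, 1.488, -0, 1.523, -0.085], TCP at [0.218, -0.559, 0.236] pointing down, gripper open.
Joint ranges: [-2.96, 2.96], [-0.89, 2.26], [0.02, 2.5], [-1.34, 4.48], [0, 2.73], [-2.66, 2.66]. Speed limits (rad/s): [2.39, 2.39, 2.79, 3.14, 3.14, 3.14].

INTERFACE

Orientations are given as a rotation vector (axis times angle).
In Python, from plant import status, eyes, robot gives the robot as it stands. The module is installed in compiled form; this text tells all that it offers.
- The arm moves only by the tool servo_tool, never from a script. Its argument "plan" is text: rows parted by semicolons, each of 4 numbers parted by spaces: the shift along the tool's x, y, z in m, then the turn about the tool's z in degrees. A call has 1 to 12 rows; each row is the pose to reach, as a shift and turn from the pose commanded when the call began, along the tool's axes at that moment; what a row does not reach only later rows make up. A row lasts 1/12 s, in which the tool goes at most 41.7 mm and 7.16 degrees, less where a joint would pass 70% of its speed; a pose out of reach is approached as far as the arm can. A call with a gripper value outside its range is refused whole. "grip" is the closure, from -1 (fully open) to 1 (shut), set as the call begins (left out, the last holds). The fingers move at their own pace and stop on an object; "grip_force" is the grip in N (left out, the last holds). Time passes only in rows, so rows that repeat a pose let the fingers close. It gives the time, the measured TCP pose, the force, the opening and the grip force at its end, in the units of the state.
- status.read_state(): the state, without advancing time (a new reading comes with each control period).
- eyes.read_camera(name): name is "scene" or "side" or "wrist"; returns a dict with "image" (400x640x3 uint8, blue, green, red), "fovy" (degrees; the focal length in pixels is half the picture's height over the tangent of half this angle, whatever the lens; pixels are square), "cx", "cy" (the principal point, pixels), "k1" (the pictures are not rectified: a ray, as slopes to the right and down, at radius r is drawn at 1 + k1 r^2 times it, then the intrinsics apply), "world_from_camera" (4x4, takes a point from camera to world coordinates); the wrist camera has in their place "hand_eye" (4x4, takes a point from camera to tool coordinates, whose origin is the TCP and whose axes are the flange's). Camera axes: x right, y down, z forward; pixel columns grow to the right and rows downward; lengths in m; the calibration is good to about 2 mm. A picture is of the moment at which its call begins: read the wrist's pose just before it. There is no depth.
- robot.close_job(): hands the job in; it is judged then, once.
The state is a dict: "t": time; "q": joint angles; "dq": joint speeds; "joint_torque": joint torques, N m; "tool_pos": TCP position; "orientation": TCP orientation; "force": force on the tool from outside, world axes, zero at the start; "wrist_torque": the same for the moment, N m; "opening": finger opening in m; "gripper_force": force on a finger pad.
Only numpy, scipy, OpenCV 4.12 (cv2) and the standard library are available. Lean on these libraries where they do the work, as an engineer would, in place of code of your own. Each camera call takes 0.05 s, during which the arm holds its last target. There are 200 camera calls.

TASK

Put the mug that was left out away under the worktop shelf, in the middle of the row. The two mugs there stand together with too little room at either side, so first push them apart, keeping them in the row, then slide the third in between them until it stands in line with them under the board. All three must end up upright with their handles facing out to the front; leave the lemon and the things on top of the shelf where they are.

Things in the scene. Friction and masses are not known exactly. Their poses are not given: they have to be found in the camera images.
- shelf: low worktop shelf, fixed: wooden board on two end frames of steel rod, open in front; the mugs under it stand on the bare worktop. Origin: on the worktop, midway between the end frames, on the line where the cups' axes stand; +x to the shelf's back, +y to its left end, z up. The end frames leave 308 mm between them (y = -154 to +154 mm) and stand at x = -38 to +58 mm
- shelf_edge (a point): middle of the board's lower front edge, 55 mm in front of the shelf's origin and 165 mm above the worktop. The board is 372 mm wide, 120 mm deep (back edge 65 mm behind the origin) and 18 mm thick. Hands that stand upright hit it: reach under it with the hand leaning back
- shelf_rail (a point): middle of the lower of two thin rods across the shelf's back, 30 and 85 mm up; their front side is 51 mm behind the shelf's origin, so that a cup in line nearly touches them
- mug_a: left one of the two like mugs that stand nearly touching in the middle under the shelf, handle out to the front. 0.27 kg, 101 mm high; cup tapers from 86 mm across at the rim to about 62 mm at the foot; its origin is on the underside, in the middle of the overall outline (18 mm from the cup's axis towards the handle); +z up, the handle points along its own -y
- mug_a_cup (a point): point on the axis of mug_a's cup, 50 mm above its underside (18 mm from its origin along +y)
- mug_a_handle (a point): point in mug_a's handle, 55 mm above its underside and 65 mm from the cup's axis; handle about 12 mm thick here, thicker (28 mm) where it joins the cup, and reaching 78 mm from the cup's axis
- mug_b: right one of the two like mugs under the shelf; same as mug_a: its origin is on the underside, in the middle of the overall outline (18 mm from the cup's axis towards the handle); +z up, the handle points along its own -y
- mug_b_cup (a point): point on the axis of mug_b's cup, 50 mm above its underside
- mug_b_handle (a point): point in mug_b's handle, as for mug_a
- mug_c: the mug that was left out on the open worktop, to the left or right in front of the shelf, handle more or less towards the robot. 0.28 kg, 101 mm high, cup straight-sided, 78 mm across; its origin is on the underside, in the middle of the overall outline (18 mm from the cup's axis towards the handle); +z up, the handle points along its own -y
- mug_c_cup (a point): point on the axis of mug_c's cup, 50 mm above its underside (18.5 mm from its origin along +y)
- mug_c_handle (a point): point in mug_c's handle where it can be pinched, 55 mm above its underside and 65.5 mm from the cup's axis; handle about 12 mm thick here, 37 mm from its outer edge to the cup wall, between 20 and 90 mm above the underside, its flat sides facing the mug's own +x and -x
- lemon: bystander: a lemon, 78 x 55 x 56 mm, on the open worktop in front of the shelf, on the other side from mug_c; origin in the centre of its underside
- tea_tin: bystander: round tin, 110 mm across and 150 mm tall, on top of the shelf; origin in the centre of its underside
- garlic: bystander: bulb of garlic, 60 mm across, on top of the shelf; origin in the centre of its underside
There are look-alikes about, which are no part of the job. Leave any pink or red look-alike of the mug_b alone.

How it is judged:
By the outcome, as a careful person would: the job done as asked, in the order asked, and still so for the second after the job is handed in, with the robot touching nothing.
It also fails if it takes over 59 s, if anything falls off the work surface, if the arm or the gripper's body presses on something with over 40 N, if the wrist force passes 120 N, or if a joint passes its speed limit or range.

## Working session

There is one attempt and no reset: what is moved stays moved. The work goes in short steps, Python scripts to look and compute and a tool call to move; the robot and the scene stay as the last step left them, time stands still between calls to the robot, and variables do not carry over. Pictures are saved under pics/ and viewed, at most 10 in all, crops included, and the job is handed in when it is done.

Besides the shell and the picture viewer there is one more tool, called after "Request:" by a JSON object that holds its "op" and its "data". servo_tool: Moves the arm, as the interface text tells. Its arguments: {"type":"object","properties":{"plan":{"type":"string"},"grip":{"type":"number"},"grip_force":{"type":"number"}},"required":["plan"]}

```bash
mkdir -p pics; ls
python3 - <<'E'
from plant import status, eyes
import cv2,numpy as np
s=status.read_state();print({k:np.round(v,3) for k,v in s.items()})
for n in("scene","side"):
    c=eyes.read_camera(n);cv2.imwrite(f"pics/{n}0.png",c["image"])
    print(n,c["fovy"],c["cx"],c["cy"],c["k1"],np.round(c["world_from_camera"],4).tolist())
    np.save(f"{n}.npy",np.array([c["fovy"],c["cx"],c["cy"],c["k1"],*np.ravel(c["world_from_camera"])]))
E
```

```text
pics
{'t': np.float64(0.0), 'q': array([-1.284,  0.131,  1.489, -0.   ,  1.523, -0.085]), 'dq': array([-0.001, -0.001,  0.003, -0.   , -0.   , -0.001]), 'joint_torque': array([-1.0000e-03, -5.5985e+01, -4.9176e+01,  7.7000e-02,  3.5000e-02,
       -0.0000e+00]), 'tool_pos': array([ 0.218, -0.558,  0.235]), 'orientation': array([-3.086, -0.58 ,  0.   ]), 'force': array([-0.441, -0.457, -0.26 ]), 'wrist_torque': array([ 0.031, -0.023,  0.051]), 'gripper_force': np.float64(0.0), 'opening': np.float64(0.093)}
scene 44.77552348866479 314.4396972684404 195.36553321906487 -0.0902090452594484 [[-0.7569, -0.3666, 0.541, -0.1223], [-0.6534, 0.4065, -0.6386, 0.8306], [0.0141, -0.8369, -0.5472, 0.8292], [0.0, 0.0, 0.0, 1.0]]
side 57.388976448044765 312.7951739873269 198.34604486600105 -0.044275708232343565 [[0.9844, -0.0524, 0.1681, 0.3994], [-0.1747, -0.4069, 0.8966, -1.0547], [0.0214, -0.912, -0.4097, 0.5996], [0.0, 0.0, 0.0, 1.0]]
```

View pics/scene0.png

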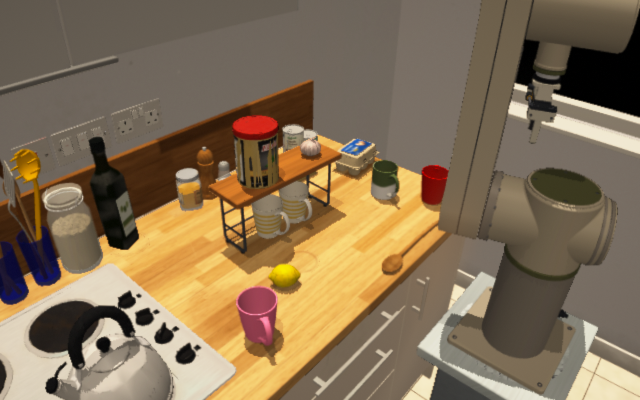

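View pics/side0.png

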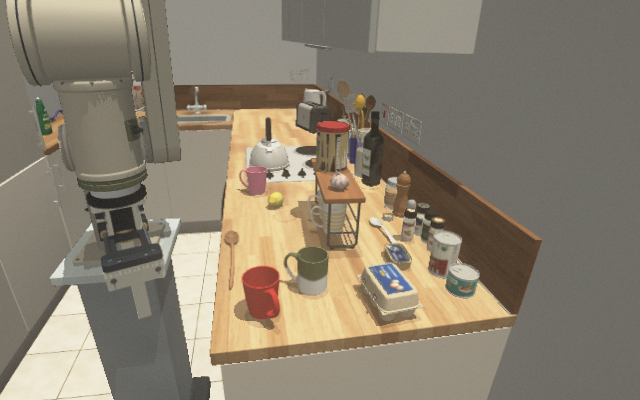

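Three loose mugs are out: pink at scene (257,315), red at scene (434,185) / side (262,292), and green/white at scene (384,180) / side (312,270). The lemon is on the left at scene (285,276), so mug_c should be on the right. The straight-sided green/white mug fits. Pink and red are the look-alikes to leave alone. I'll confirm in enlarged crops.

```bash
cat > h.py <<'E'
import numpy as np,cv2
from scipy.spatial.transform import Rotation as R
class Cam:
    def __init__(s,n):
        v=np.load(n+".npy");s.f=200/np.tan(np.radians(v[0]/2));s.cx,s.cy,s.k=v[1:4];s.T=v[4:].reshape(4,4)
    def proj(s,P):
        P=np.atleast_2d(P);p=(P-s.T[:3,3])@s.T[:3,:3];u=p[:,:2]/p[:,2:]
        return u*(1+s.k*(u**2).sum(1,keepdims=True))*s.f+[s.cx,s.cy]
    def ray(s,uv):
        d=(np.array(uv,float)-[s.cx,s.cy])/s.f;u=d.copy()
        for _ in range(20):u=d/(1+s.k*(u@u))
        return s.T[:3,:3]@np.r_[u,1]
    def onz(s,uv,z):
        r=s.ray(uv);o=s.T[:3,3];return o+r*(z-o[2])/r[2]
E
python3 - <<'E'
import cv2
a=cv2.imread("pics/scene0.png")
cv2.imwrite("pics/c1.png",cv2.resize(a[110:260,205:405],None,fx=4,fy=4,interpolation=cv2.INTER_CUBIC))
b=cv2.imread("pics/side0.png")
cv2.imwrite("pics/c2.png",cv2.resize(b[165:305,230:370],None,fx=4.2,fy=4.2,interpolation=cv2.INTER_CUBIC))
E
```

```text
(no output)
```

View pics/c1.png

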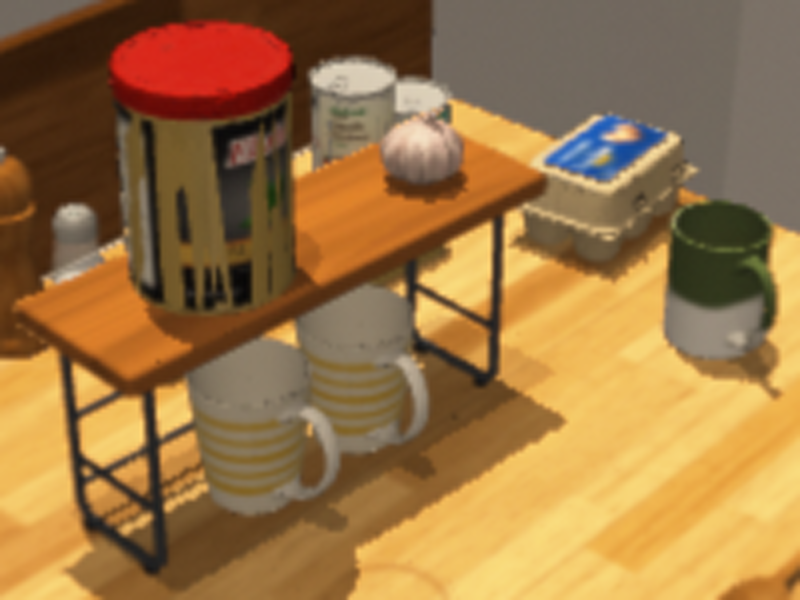

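View pics/c2.png

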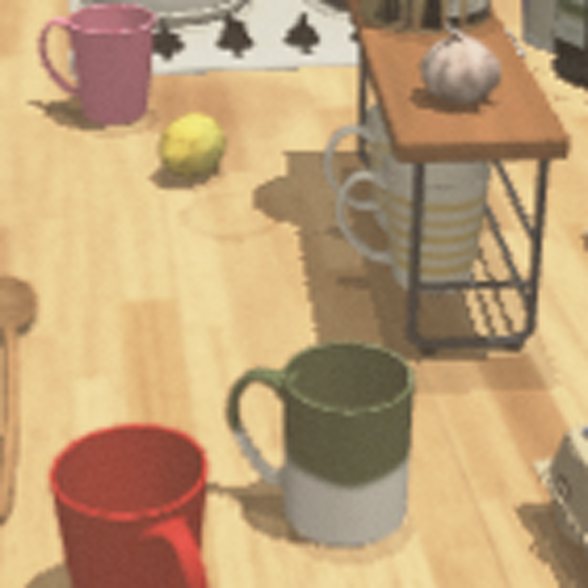

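```bash
cat > fit.py <<'E'
from h import *
from scipy.optimize import least_squares
S,D=Cam("scene"),Cam("side")
c1=lambda x,y:np.array([(x+.5)/4-.5+205,(y+.5)/4-.5+110]); c2=lambda x,y:np.array([(x+.5)/4.2-.5+230,(y+.5)/4.2-.5+165])
def rot(a):return np.array([[np.cos(a),-np.sin(a)],[np.sin(a),np.cos(a)]])
obs=[(S,(-.055,.186,.183),c1(122,382)),(S,(-.055,.186,.165),c1(124,394)),(S,(.065,.186,.183),c1(18,303)),(S,(-.055,-.186,.183),c1(547,181)),
(D,(-.055,-.186,.183),c2(403,150)),(D,(-.055,-.186,.165),c2(403,161)),(D,(.065,-.186,.183),c2(566,143)),(D,(.065,-.186,.165),c2(567,156))]
def f(p):
    r=[]
    for c,l,uv in obs:
        w=np.r_[rot(p[2])@l[:2]+p[:2],l[2]];r.append(c.proj(w)[0]-uv)
    return np.ravel(r)
s=least_squares(f,[.6,0,0]);sh=s.x;print("shelf",s.x.round(4),np.degrees(s.x[2]).round(2),s.fun.round(1))
t=np.linspace(0,2*np.pi,181)
def circ(x,y,r,z):return np.c_[x+r*np.cos(t),y+r*np.sin(t),0*t+z]
def mug(p,o):
    r=[]
    for c,k,uv in o:
        kind,e=k
        if kind=="hd":P=c.proj([p[0]+.078*np.cos(p[2]),p[1]+.078*np.sin(p[2]),.055])[0];r.append(P[0]-uv[0]);continue
        q=c.proj(circ(p[0],p[1],*kind))
        r.append({"l":q[:,0].min()-uv[0],"r":q[:,0].max()-uv[0],"t":q[:,1].min()-uv[1],"b":q[:,1].max()-uv[1]}[e])
    return np.array(r)
RC,BC=(.039,.101),(.038,0.002);RA,BA=(.043,.101),(.031,0.002)
C=[(S,(RC,"l"),c1(670,0)),(S,(RC,"t"),c1(0,202)),(S,(RC,"r"),c1(772,0)),(S,(BC,"b"),c1(0,356)),(S,("hd",""),c1(776,300)),
(D,(RC,"l"),c2(284,0)),(D,(RC,"r"),c2(413,0)),(D,(RC,"t"),c2(0,343)),(D,(BC,"b"),c2(0,544)),(D,("hd",""),c2(229,405))]
A=[(S,(BA,"b"),c1(0,515)),(S,(RA,"l"),c1(189,0)),(S,(RA,"r"),c1(309,0)),(S,("hd",""),c1(340,450)),(D,("hd",""),c2(326,160))]
B=[(S,(BA,"b"),c1(0,453)),(S,(RA,"l"),c1(297,0)),(S,(RA,"r"),c1(414,0)),(S,("hd",""),c1(428,400)),(D,(BA,"b"),c2(0,292)),(D,(BA,"l"),c2(394,0)),(D,("hd",""),c2(337,205))]
for n,o in zip("cab",(C,A,B)):
    s=least_squares(mug,[.6,0,3.1],args=(o,));loc=rot(-sh[2])@(s.x[:2]-sh[:2])
    print(n,s.x.round(4),"in shelf",loc.round(4),"hdir deg",np.degrees(s.x[2]-sh[2]).round(1),s.fun.round(1))
b=lambda u,v,z:S.onz((u,v),z).round(3)
print("lemon",b(285,276,.028),"red",b(434,185,.05),"pink",b(257,315,.05),"spoon",b(393,262,.01),b(436,226,.01))
E
python3 fit.py
```

```text
shelf [ 0.6716  0.0386 -0.0772] -4.43 [ 0.8 -1.4  0.8  1.8 -2.1 -1.1  0.8 -2.3 -1.5 -2.7 -1.7  0.5  1.7 -1.9
  0.9  0.8]
c [ 0.5466 -0.2914  2.7386] in shelf [-0.0992 -0.3386] hdir deg 161.3 [ 0.5 -1.1  0.7  0.5 -0.3  0.3  0.8 -1.6  0.2 -0.6]
a [0.6714 0.0905 3.2101] in shelf [-0.0042  0.0518] hdir deg 188.4 [-0.2 -1.1  1.1  0.  -0.1]
b [ 0.6662 -0.0087  3.0056] in shelf [-0.0018 -0.0476] hdir deg 176.6 [ 0.1 -0.7  0.7  0.   0.1  0.1 -0. ]
lemon [0.491 0.212 0.028] red [ 0.413 -0.369  0.05 ] pink [0.434 0.357 0.05 ] spoon [ 0.334 -0.024  0.01 ] [ 0.327 -0.237  0.01 ]
```

Request:
{"op": "servo_tool", "data": {"plan": "0 0 -0.04 0; 0 0 -0.08 0; 0 0 -0.12 0; 0 0 -0.16 0;0 0 -0.20 0"}}

```text
t: 0.52
tool_pos: [0.2178, -0.5585, 0.4371]
orientation: [-3.087, -0.581, 0.0]
force: [0.4, -1.1, 0.9]
opening: 0.0936
gripper_force: 0.0
```

Request:
{"op": "servo_tool", "data": {"plan": "0 0.04 0 0;0 0.08 0 0;0 0.12 0 0;0 0.16 0 0;0 0.20 0 0;0 0.24 0 0;0 0.28 0 0;0 0.32 0 0;0 0.36 0 0;0 0.40 0 0"}}

```text
t: 1.35
tool_pos: [0.3021, -0.7748, 0.3876]
orientation: [3.055, 0.575, 0.01]
force: [0.4, 0.8, 1.3]
opening: 0.0932
gripper_force: 0.0
```

Run:
```python
from plant import status
s=status.read_state();print(s["q"].round(3),s["tool_pos"].round(3),s["orientation"].round(3))
```

```text
[-1.262  1.006  0.024  0.003  2.078 -0.061] [ 0.302 -0.775  0.388] [3.055 0.575 0.01 ]
```

Request:
{"op": "servo_tool", "data": {"plan": "0 0.2 0 0;0 0.4 0 0;0 0.6 0 0;0 0.8 0 0;0 0.8 0 0;0 0.8 0 0"}}

```text
t: 1.85
tool_pos: [0.3195, -0.8196, 0.3175]
orientation: [3.016, 0.567, 0.021]
force: [1.3, 1.2, -0.9]
opening: 0.093
gripper_force: 0.0
```

Run:
```python
from plant import status
s=status.read_state();print(s["q"].round(3),s["tool_pos"].round(3),s["orientation"].round(3))
```

```text
[-1.259  1.092  0.022  0.005  1.954 -0.058] [ 0.319 -0.82   0.318] [3.016 0.567 0.021]
```

Request:
{"op": "servo_tool", "data": {"plan": "0 -0.04 0 0;0 -0.08 0 0;0 -0.08 0 0"}}

```text
t: 2.1
tool_pos: [0.3029, -0.7787, 0.3154]
orientation: [3.017, 0.567, 0.021]
force: [-0.3, -0.5, 1.3]
opening: 0.0928
gripper_force: 0.0
```

Run:
```python
from plant import status
s=status.read_state();print(s["q"].round(3),s["tool_pos"].round(3),s["orientation"].round(3))
```

```text
[-1.263  0.777  0.514  0.005  1.778 -0.063] [ 0.303 -0.779  0.315] [3.017 0.567 0.021]
```

Run:
```python
import numpy as np
from scipy.optimize import least_squares
D=np.array([[.131,1.489,1.523,.5995,.235],[1.006,.024,2.078,.8315,.3876],[1.092,.022,1.954,.8797,.3175],[.777,.514,1.778,.8356,.3154]])
def fk(p,q):
    a,b,c=q[0],q[0]+q[1],q[0]+q[1]+q[2];return np.array([p[4]+p[1]*np.sin(a)+p[2]*np.sin(b)+p[3]*np.sin(c),p[0]+p[1]*np.cos(a)+p[2]*np.cos(b)+p[3]*np.cos(c)])
f=lambda p:np.ravel([fk(p,d)-d[3:] for d in D])
s=least_squares(f,[.3,.45,.45,.25,0]);p=s.x;print(p.round(4),s.fun.round(4))
for q in([.39,.02,2.73],[.2,.21,2.73],[0,.41,2.73],[-.2,.61,2.73],[-.5,.91,2.73],[-.85,1.26,2.73]):print(q,fk(p,q).round(3))
```

```text
[-0.0301  0.4387  0.6303  0.1388 -0.0862] [ 0.001   0.     -0.0021  0.0029 -0.0006 -0.0059  0.0017  0.0029]
[0.39, 0.02, 2.73] [0.332 0.815]
[0.2, 0.21, 2.73] [0.252 0.839]
[0, 0.41, 2.73] [0.165 0.848]
[-0.2, 0.61, 2.73] [0.078 0.839]
[-0.5, 0.91, 2.73] [-0.045  0.794]
[-0.85, 1.26, 2.73] [-0.164  0.699]
```

```bash
cat >> h.py <<'E'
SH=np.array([.6716,.0386]);YAW=-.0772
def sh2w(x,y,z):
    c,s=np.cos(YAW),np.sin(YAW);return np.array([SH[0]+c*x-s*y,SH[1]+s*x+c*y,z])
def w2sh(p):
    c,s=np.cos(YAW),np.sin(YAW);d=np.array(p[:2])-SH;return np.array([c*d[0]+s*d[1],-s*d[0]+c*d[1],p[2]])
def st():
    from plant import status
    s=status.read_state();M=R.from_rotvec(s["orientation"]).as_matrix();Z=M[:,2];Y=M[:,1]
    print("t",s["t"].round(2),"q",s["q"].round(3),"pos",s["tool_pos"].round(4),"sh",w2sh(s["tool_pos"]).round(4),"F",s["force"].round(1),"op",round(float(s["opening"]),4))
    az=np.degrees(np.arctan2(Z[1],Z[0])-YAW);print("tilt %.1f az_sh %.1f; toolY in shelf az %.1f elev %.1f"%(np.degrees(np.arccos(-Z[2])),az,np.degrees(np.arctan2(Y[1],Y[0])-YAW),np.degrees(np.arcsin(Y[2]))))
    return s,M
def to(target):
    s,M=st();print("shift mm",((np.array(target)-s["tool_pos"])@M*1000).round(1))
E
python3 -c "
from h import *
to([.33,.03,.80])"
```

```text
Traceback (most recent call last):
  File "h.py", line 27, in to
    s,M=st();print("shift mm",((np.array(target)-s["tool_pos"])@M*1000).round(1))
        ~~^^
  File "h.py", line 23, in st
    print("t",s["t"].round(2),"q",s["q"].round(3),"pos",s["tool_pos"].round(4),"sh",w2sh(s["tool_pos"]).round(4),"F",s["force"].round(1),"op",round(float(s["opening"]),4))
              ^^^^^^^^^^^^
AttributeError: 'float' object has no attribute 'round'
```

```bash
sed -i 's/s\["t"\].round(2)/round(s["t"],2)/' h.py
python3 -c "
from h import *
to([.33,.03,.80])"
```

```text
t 2.1 q [-1.263  0.777  0.514  0.005  1.778 -0.063] pos [ 0.3029 -0.7787  0.3154] sh [-0.3046 -0.8433  0.3154] F [-0.3 -0.5  1.3] op 0.0928
tilt 4.2 az_sh -64.3; toolY in shelf az -64.3 elev 4.2
shift mm [ 318.9 -706.4 -537.4]
```

Request:
{"op": "servo_tool", "data": {"plan": "0.319 -0.706 -0.537 26;0.319 -0.706 -0.537 26;0.319 -0.706 -0.537 26;0.319 -0.706 -0.537 26;0.319 -0.706 -0.537 26;0.319 -0.706 -0.537 26;0.319 -0.706 -0.537 26;0.319 -0.706 -0.537 26;0.319 -0.706 -0.537 26;0.319 -0.706 -0.537 26;0.319 -0.706 -0.537 26;0.319 -0.706 -0.537 26"}}

```text
t: 3.1
tool_pos: [0.3171, -0.3476, 0.5774]
orientation: [3.069, -0.126, 0.049]
force: [0.6, 0.1, 0.8]
opening: 0.093
gripper_force: 0.0
```

```bash
python3 -c "
from h import *
to([.33,.03,.80])"
```

```text
t 3.1 q [-0.925 -0.147  1.134 -0.023  2.08   0.716] pos [ 0.3171 -0.3476  0.5774] sh [-0.3237 -0.4124  0.5774] F [0.6 0.1 0.8] op 0.093
tilt 4.4 az_sh -63.4; toolY in shelf az -90.4 elev 3.9
shift mm [ -10.  -361.2 -248.4]
```

Request:
{"op": "servo_tool", "data": {"plan": "-0.01 -0.361 -0.248 0;-0.01 -0.361 -0.248 0;-0.01 -0.361 -0.248 0;-0.01 -0.361 -0.248 0;-0.01 -0.361 -0.248 0;-0.01 -0.361 -0.248 0;-0.01 -0.361 -0.248 0;-0.01 -0.361 -0.248 0;-0.01 -0.361 -0.248 0;-0.01 -0.361 -0.248 0;-0.01 -0.361 -0.248 0;-0.01 -0.361 -0.248 0"}}

```text
t: 4.1
tool_pos: [0.3298, 0.0301, 0.8006]
orientation: [3.073, -0.119, 0.056]
force: [0.7, -0.0, 0.5]
opening: 0.0929
gripper_force: 0.0
```

```bash
python3 -c "
from h import *
st()"
```

```text
t 4.1 q [ 0.01   0.07   0.373 -0.148  2.662  1.526] pos [0.3298 0.0301 0.8006] sh [-0.3402 -0.0349  0.8006] F [ 0.7 -0.   0.5] op 0.0929
tilt 4.3 az_sh -59.2; toolY in shelf az -90.1 elev 3.7
```

Request:
{"op": "servo_tool", "data": {"plan": "0 0 -0.3 0;0 0 -0.3 0;0 0 -0.3 0;0 0 -0.3 0;0 0 -0.3 0;0 0 -0.3 0"}}

```text
t: 4.6
tool_pos: [0.3713, 0.0287, 0.8181]
orientation: [3.061, -0.124, 0.131]
force: [-0.4, -0.0, 0.2]
opening: 0.093
gripper_force: 0.0
```

```bash
python3 -c "
from h import *
st()"
```

```text
t 4.6 q [ 0.017  0.299  0.023 -0.202  2.731  1.481] pos [0.3713 0.0287 0.8181] sh [-0.2987 -0.0331  0.8181] F [-0.4 -0.   0.2] op 0.093
tilt 6.5 az_sh -39.3; toolY in shelf az -90.4 elev 4.1
```

Request:
{"op": "servo_tool", "data": {"plan": "-0.2 -0.06 -0.1 0;-0.2 -0.06 -0.1 0;-0.2 -0.06 -0.1 0;-0.2 -0.06 -0.1 0;-0.2 -0.06 -0.1 0;-0.2 -0.06 -0.1 0"}}

```text
t: 5.1
tool_pos: [0.3209, 0.1076, 0.8394]
orientation: [3.051, -0.119, 0.246]
force: [-0.4, -0.2, -0.4]
opening: 0.0928
gripper_force: 0.0
```

```bash
python3 -c "
from h import *
st()"
```

```text
t 5.1 q [ 0.309  0.243  0.022 -0.327  2.731  1.648] pos [0.3209 0.1076 0.8394] sh [-0.355   0.0418  0.8394] F [-0.4 -0.2 -0.4] op 0.0928
tilt 10.3 az_sh -23.9; toolY in shelf az -90.4 elev 4.1
```

Request:
{"op": "servo_tool", "data": {"plan": "-0.2 -0.18 -0.15 0;-0.2 -0.18 -0.15 0;-0.2 -0.18 -0.15 0;-0.2 -0.18 -0.15 0;-0.2 -0.18 -0.15 0;-0.2 -0.18 -0.15 0;-0.2 -0.18 -0.15 0;-0.2 -0.18 -0.15 0"}}

```text
t: 5.77
tool_pos: [0.1905, 0.2933, 0.8281]
orientation: [3.075, -0.113, 0.313]
force: [0.4, 0.2, 0.7]
opening: 0.093
gripper_force: 0.0
```

```bash
python3 -c "
from h import *
st()"
```

```text
t 5.77 q [ 1.056  0.286  0.022 -0.528  2.731  2.204] pos [0.1905 0.2933 0.8281] sh [-0.4993  0.2168  0.8281] F [0.4 0.2 0.7] op 0.093
tilt 12.0 az_sh -11.1; toolY in shelf az -90.0 elev 2.3
```

Request:
{"op": "servo_tool", "data": {"plan": "-0.1 0.12 -0.15 0;-0.1 0.12 -0.15 0;-0.1 0.12 -0.15 0;-0.1 0.12 -0.15 0;-0.1 0.12 -0.15 0;-0.1 0.12 -0.15 0"}}

```text
t: 6.27
tool_pos: [0.1537, 0.2551, 0.8566]
orientation: [3.096, -0.106, 0.43]
force: [0.0, -0.0, -0.2]
opening: 0.0929
gripper_force: 0.0
```

```bash
python3 -c "
from h import *
st()"
```

```text
t 6.27 q [ 1.171  0.21   0.022 -0.707  2.731  2.135] pos [0.1537 0.2551 0.8566] sh [-0.5331  0.176   0.8566] F [ 0.  -0.  -0.2] op 0.0929
tilt 15.8 az_sh -0.5; toolY in shelf az -89.6 elev 0.3
```

Request:
{"op": "servo_tool", "data": {"plan": "0.02 0.06 0.05 0;0.08 0.2 0.06 0;0.08 0.27 0.06 0;0.08 0.27 0.06 0;0.08 0.27 0.06 0;0.08 0.27 0.06 0;0.08 0.27 0.06 0;0 0.27 -0.1 0;-0.1 0.27 -0.15 0;-0.2 0.27 -0.2 0;-0.2 0.27 -0.2 0;-0.2 0.27 -0.2 0"}}

```text
t: 7.27
tool_pos: [0.0831, 0.0368, 0.8613]
orientation: [3.091, -0.12, 0.469]
force: [-1.2, 1.5, -0.3]
opening: 0.0927
gripper_force: 0.0
```

```bash
python3 -c "
from h import *
st()"
```

```text
t 7.27 q [ 0.533 -0.354  0.481 -0.443  2.731  1.75 ] pos [0.0831 0.0368 0.8613] sh [-0.5866 -0.0472  0.8613] F [-1.2  1.5 -0.3] op 0.0927
tilt 17.3 az_sh -0.3; toolY in shelf az -90.0 elev 0.1
```

Request:
{"op": "servo_tool", "data": {"plan": "-0.2 0.02 -0.15 0;-0.2 0.02 -0.15 0;-0.2 0.02 -0.15 0;-0.2 0.02 -0.15 0;-0.2 0.02 -0.15 0;-0.2 0.02 -0.15 0"}}

```text
t: 7.77
tool_pos: [-0.0086, 0.0211, 0.8184]
orientation: [3.087, -0.104, 0.523]
force: [-0.0, 1.0, -0.3]
opening: 0.0929
gripper_force: 0.0
```

```bash
python3 -c "
from h import *
st()"
```

```text
t 7.77 q [ 0.185 -0.651  0.728 -0.202  2.731  1.625] pos [-0.0086  0.0211  0.8184] sh [-0.6768 -0.0699  0.8184] F [-0.   1.  -0.3] op 0.0929
tilt 19.2 az_sh 1.0; toolY in shelf az -89.4 elev -0.1
```

Request:
{"op": "servo_tool", "data": {"plan": "-0.25 0 -0.1 0;-0.25 0 -0.1 0;-0.25 0 -0.1 0;-0.25 0 -0.1 0;-0.25 0 -0.1 0;-0.25 0 -0.1 0;-0.25 0 -0.1 0;-0.25 0 -0.1 0"}}

```text
t: 8.43
tool_pos: [-0.0764, 0.0192, 0.7627]
orientation: [3.082, -0.102, 0.567]
force: [0.5, 0.0, -0.7]
opening: 0.0928
gripper_force: 0.0
```

```bash
python3 -c "
from h import *
to(sh2w(-.22,.05,.35))"
```

```text
t 8.43 q [ 0.126 -0.893  0.94  -0.158  2.731  1.606] pos [-0.0764  0.0192  0.7627] sh [-0.7443 -0.077   0.7627] F [ 0.5  0.  -0.7] op 0.0928
tilt 20.9 az_sh 1.5; toolY in shelf az -89.3 elev -0.3
shift mm [ 344.2 -118.6  573.5]
```

```bash
python3 -c "
from h import *
to(sh2w(-.20,.045,.13))"
```

```text
t 8.43 q [ 0.126 -0.893  0.94  -0.158  2.731  1.606] pos [-0.0764  0.0192  0.7627] sh [-0.7443 -0.077   0.7627] F [ 0.5  0.  -0.7] op 0.0928
tilt 20.9 az_sh 1.5; toolY in shelf az -89.3 elev -0.3
shift mm [ 284.5 -112.2  786.1]
```

Request:
{"op": "servo_tool", "data": {"plan": "0.284 -0.112 0.786 0;0.284 -0.112 0.786 0;0.284 -0.112 0.786 0;0.284 -0.112 0.786 0;0.284 -0.112 0.786 0;0.284 -0.112 0.786 0;0.284 -0.112 0.786 0;0.284 -0.112 0.786 0;0.284 -0.112 0.786 0;0.284 -0.112 0.786 0;0.284 -0.112 0.786 0;0.284 -0.112 0.786 0"}}

```text
t: 9.43
tool_pos: [0.0855, 0.043, 0.6588]
orientation: [3.07, -0.106, 0.573]
force: [1.2, -0.7, -0.4]
opening: 0.093
gripper_force: 0.0
```

```bash
python3 -c "
from h import *
to(sh2w(-.20,.045,.13))"
```

```text
t 9.43 q [ 1.431 -0.893  1.426 -0.632  2.485  2.541] pos [0.0855 0.043  0.6588] sh [-0.5847 -0.0408  0.6588] F [ 1.2 -0.7 -0.4] op 0.093
tilt 21.2 az_sh -0.1; toolY in shelf az -89.6 elev 0.2
shift mm [168.6 -84.9 631.9]
```

Request:
{"op": "servo_tool", "data": {"plan": "0.28 0.02 0.1 0;0.28 0.02 0.1 0;0.28 0.02 0.1 0;0.28 0.02 0.1 0;0.28 0.02 0.1 0;0.28 0.02 0.1 0;0.28 0.02 0.1 0;0.28 0.02 0.1 0"}}

```text
t: 10.1
tool_pos: [0.1545, 0.0512, 0.6598]
orientation: [3.07, -0.1, 0.549]
force: [-0.7, 0.9, 0.2]
opening: 0.0931
gripper_force: 0.0
```

```bash
python3 -c "
from h import *
to(sh2w(-.20,.045,.13))"
```

```text
t 10.1 q [ 0.301 -0.886  1.416 -0.176  2.274  1.8  ] pos [0.1545 0.0512 0.6598] sh [-0.5166 -0.0274  0.6598] F [-0.7  0.9  0.2] op 0.0931
tilt 20.3 az_sh -1.0; toolY in shelf az -89.4 elev 0.6
shift mm [114.1 -74.3 606.3]
```

Request:
{"op": "servo_tool", "data": {"plan": "0.13 -0.03 0.17 0;0.13 -0.03 0.17 0;0.13 -0.03 0.17 0;0.13 -0.03 0.17 0;0.114 -0.074 0.606 0;0.114 -0.074 0.606 0;0.114 -0.074 0.606 0;0.114 -0.074 0.606 0;0.114 -0.074 0.606 0;0.114 -0.074 0.606 0;0.114 -0.074 0.606 0;0.114 -0.074 0.606 0"}}

```text
t: 11.1
tool_pos: [0.4204, 0.0881, 0.2606]
orientation: [3.069, -0.1, 0.547]
force: [0.8, 0.9, -0.5]
opening: 0.0928
gripper_force: 0.0
```

```bash
python3 -c "
from h import *
to(sh2w(-.20,.045,.13))"
```

```text
t 11.1 q [ 0.161 -0.737  2.184 -0.09   1.354  1.801] pos [0.4204 0.0881 0.2606] sh [-0.2542  0.03    0.2606] F [ 0.8  0.9 -0.5] op 0.0928
tilt 20.2 az_sh -1.1; toolY in shelf az -89.4 elev 0.6
shift mm [  6.  -15.8 141.2]
```

Request:
{"op": "servo_tool", "data": {"plan": "0.006 -0.016 0.141 0;0.006 -0.016 0.141 0;0.006 -0.016 0.141 0;0.006 -0.016 0.141 0;0.006 -0.016 0.141 0"}}

```text
t: 11.52
tool_pos: [0.4723, 0.0984, 0.1258]
orientation: [3.07, -0.1, 0.531]
force: [-0.1, 0.6, -0.2]
opening: 0.0931
gripper_force: 0.0
```

Run:
```python
from h import *
from plant import eyes
s,M=st();c=eyes.read_camera("wrist");cv2.imwrite("pics/w1.png",c["image"])
T=np.eye(4);T[:3,:3]=M;T[:3,3]=s["tool_pos"];T=T@c["hand_eye"]
np.save("wrist.npy",np.r_[c["fovy"],c["cx"],c["cy"],c["k1"],T.ravel()]);print(T.round(3))
W=Cam("wrist")
for n,p in dict(a=(-.0655,.0455,.055),b=(-.0655,-.0455,.055),edgeL=(-.055,.186,.165),edgeR=(-.055,-.186,.165)).items():print(n,W.proj(sh2w(*p)).round())
```

```text
t 11.52 q [ 0.166 -0.448  2.247 -0.106  1.013  1.843] pos [0.4723 0.0984 0.1258] sh [-0.2033  0.0442  0.1258] F [-0.1  0.6 -0.2] op 0.0931
tilt 19.7 az_sh -1.5; toolY in shelf az -89.4 elev 0.7
[[-0.067 -0.994  0.086  0.489]
 [-0.998  0.065 -0.019  0.1  ]
 [ 0.014 -0.087 -0.996  0.289]
 [ 0.     0.     0.     1.   ]]
a [[321.  65.]]
b [[445.  68.]]
edgeL [[-14. -92.]]
edgeR [[846. -62.]]
```

View pics/w1.png

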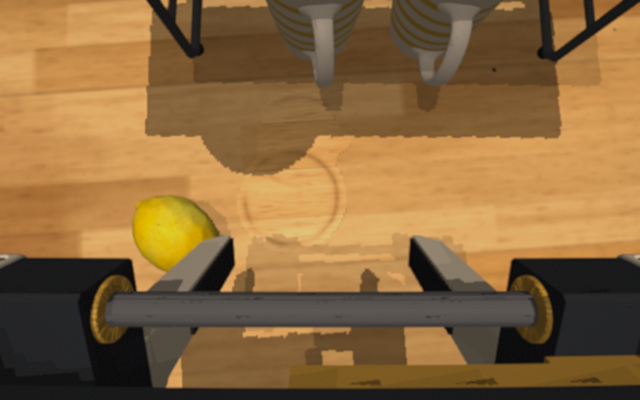

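Run:
```python
from h import *
W=Cam("wrist")
for n,uv,z in [("footL",(197,52),.004),("footR",(548,55),.004),("a tip",(324,83),.055),("a upper root",(321,15),.085),("b tip",(432,82),.055),("b upper root",(465,15),.085),("b mid",(447,60),.06),("lemon",(175,232),.028)]:
    print(n,w2sh(W.onz(uv,z)).round(4))
```

```text
footL [-0.0283  0.156   0.004 ]
footR [-0.0244 -0.161   0.004 ]
a tip [-0.079   0.0434  0.055 ]
a upper root [-0.047   0.0464  0.085 ]
b tip [-0.0767 -0.0355  0.055 ]
b upper root [-0.0446 -0.0478  0.085 ]
b mid [-0.0623 -0.0451  0.06  ]
lemon [-0.188   0.1573  0.028 ]
```

```bash
sed -i 's/^SH=.*/SH=np.array([.6735,.0365]);YAW=-.072/' h.py; python3 -c "
from h import *
to(sh2w(-.15,.047,.052));to(sh2w(-.068,.047,.052))"
```

```text
t 11.57 q [ 0.166 -0.452  2.245 -0.106  1.016  1.843] pos [0.4734 0.0985 0.129 ] sh [-0.2041  0.0475  0.129 ] F [-0.2 -0.2  1. ] op 0.0931
tilt 19.8 az_sh -1.7; toolY in shelf az -89.7 elev 0.7
shift mm [24.7 -0.2 90.8]
t 11.57 q [ 0.166 -0.452  2.245 -0.106  1.016  1.843] pos [0.4734 0.0985 0.129 ] sh [-0.2041  0.0475  0.129 ] F [-0.2 -0.2  1. ] op 0.0931
tilt 19.8 az_sh -1.7; toolY in shelf az -89.7 elev 0.7
shift mm [101.9   0.2 118.6]
```

Request:
{"op": "servo_tool", "data": {"plan": "0.025 0 0.091 0;0.025 0 0.091 0;0.025 0 0.091 0;0.050 0 0.1 0;0.076 0 0.109 0;0.102 0 0.119 0;0.102 0 0.119 0", "grip": -0.3, "grip_force": 25}}

```text
t: 12.15
tool_pos: [0.6175, 0.0884, 0.0592]
orientation: [3.068, -0.101, 0.555]
force: [0.1, -0.5, 1.1]
opening: 0.0605
gripper_force: 0.0
```

Run:
```python
from h import *
from plant import eyes
s,M=st();c=eyes.read_camera("wrist");cv2.imwrite("pics/w2.png",c["image"])
```

```text
t 12.15 q [ 0.099  0.064  1.943 -0.096  0.784  1.792] pos [0.6175 0.0884 0.0592] sh [-0.0596  0.0477  0.0592] F [ 0.1 -0.5  1.1] op 0.0605
tilt 20.5 az_sh -1.3; toolY in shelf az -89.8 elev 0.6
```

View pics/w2.png

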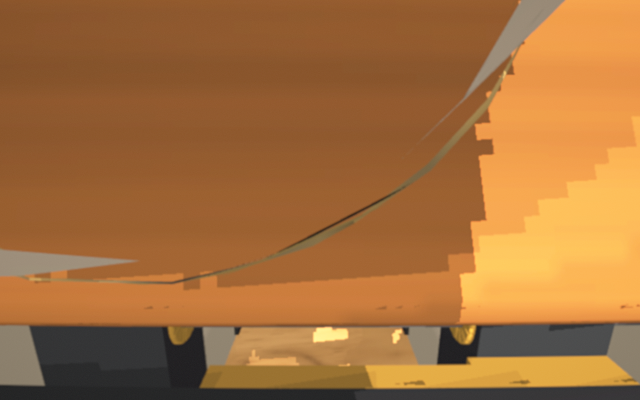

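The wrist view is blocked by the board (brown, upper part), and only bare worktop shows between the fingers. Nothing is touching. I'll back off 6 mm and close on mug_a's handle.

Request:
{"op": "servo_tool", "data": {"plan": "-0.006 0 0.004 0;-0.006 0 0.004 0;-0.006 0 0.004 0;-0.006 0 0.004 0;-0.006 0 0.004 0;-0.006 0 0.004 0", "grip": 1, "grip_force": 25}}

```text
t: 12.7
tool_pos: [0.6072, 0.089, 0.0499]
orientation: [3.069, -0.1, 0.546]
force: [-0.2, -0.3, -0.2]
opening: 0.0249
gripper_force: 0.0
```

Run:
```python
from h import *
from plant import eyes
s,M=st();print(s["gripper_force"])
a=eyes.read_camera("scene")["image"];b=eyes.read_camera("side")["image"]
z=lambda i:cv2.resize(i,(400,400),interpolation=cv2.INTER_CUBIC)
cv2.imwrite("pics/m1.png",np.hstack([z(a[150:270,210:330]),z(b[165:265,280:380])]))
```

```text
t 12.7 q [ 0.102  0.057  1.969 -0.098  0.772  1.797] pos [0.6072 0.089  0.0499] sh [-0.0699  0.0476  0.0499] F [-0.2 -0.3 -0.2] op 0.0249
tilt 20.2 az_sh -1.4; toolY in shelf az -89.7 elev 0.6
0.0
```

View pics/m1.png

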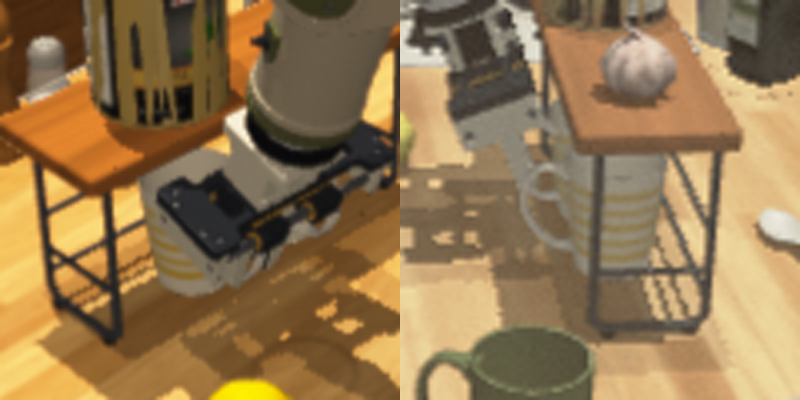

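The pictures show the hand leaning back in front of the board edge, reaching down to the handle, with the fingers still closing (opening 25 mm).

Request:
{"op": "servo_tool", "data": {"plan": "0 0 0 0;0 0 0 0;0 0 0 0;0 0 0 0;0 0 0 0;0 0 0 0"}}

```text
t: 13.3
tool_pos: [0.6074, 0.0887, 0.0497]
orientation: [3.069, -0.101, 0.545]
force: [-4.2, -1.8, 5.5]
opening: 0.0188
gripper_force: 24.0
```

```bash
python3 -c "
from h import *
s,M=st();print(s['gripper_force'])
to(sh2w(-.068,.099,.05))"
```

```text
t 13.3 q [ 0.102  0.058  1.968 -0.098  0.772  1.797] pos [0.6074 0.0887 0.0497] sh [-0.0697  0.0473  0.0497] F [-4.2 -1.8  5.5] op 0.0188
tilt 20.2 az_sh -1.5; toolY in shelf az -89.8 elev 0.6
24.0316158139467
t 13.3 q [ 0.102  0.058  1.968 -0.098  0.772  1.797] pos [0.6074 0.0887 0.0497] sh [-0.0697  0.0473  0.0497] F [-4.2 -1.8  5.5] op 0.0188
tilt 20.2 az_sh -1.5; toolY in shelf az -89.8 elev 0.6
shift mm [  2.1 -51.7  -0.2]
```

Request:
{"op": "servo_tool", "data": {"plan": "0 -0.006 0 0;0 -0.012 0 0;0 -0.018 0 0;0 -0.024 0 0;0 -0.030 0 0;0 -0.036 0 0;0 -0.042 0 0;0 -0.047 0 0;0 -0.051 0 0;0 -0.051 0 0"}}

```text
t: 14.13
tool_pos: [0.6108, 0.1408, 0.0488]
orientation: [3.07, -0.1, 0.545]
force: [1.3, -0.7, 1.4]
opening: 0.0182
gripper_force: 23.7
```

Run:
```python
from h import *
from plant import eyes
s,M=st();print(s["gripper_force"])
a=eyes.read_camera("scene")["image"];b=eyes.read_camera("side")["image"]
z=lambda i:cv2.resize(i,(400,400),interpolation=cv2.INTER_CUBIC)
cv2.imwrite("pics/m2.png",np.hstack([z(a[150:270,210:330]),z(b[165:265,280:380])]))
```

```text
t 14.13 q [ 0.203  0.102  1.923 -0.144  0.784  1.924] pos [0.6108 0.1408 0.0488] sh [-0.0701  0.0995  0.0488] F [ 1.3 -0.7  1.4] op 0.0182
tilt 20.2 az_sh -1.3; toolY in shelf az -89.7 elev 0.6
23.74560505972113
```

View pics/m2.png

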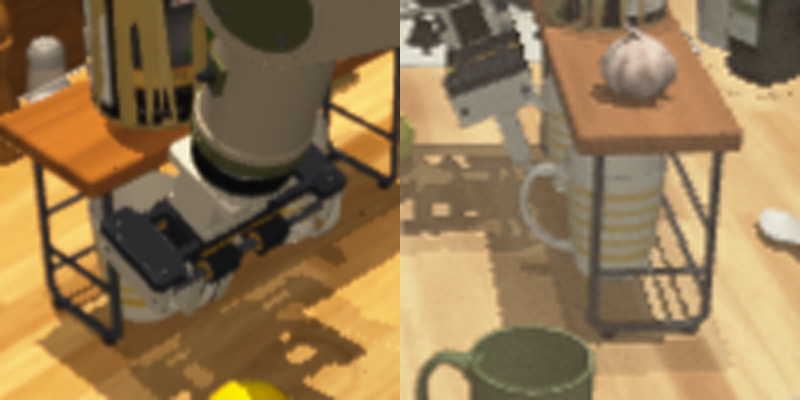

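Mug_a moved left and still stands upright, and mug_b stayed put. Next I release, back out and go to mug_b.

Request:
{"op": "servo_tool", "data": {"plan": "0 0 0 0;0 0 0 0;0 0 0 0;0 0 0 0;0 0 0 0;-0.03 0 -0.010 0;-0.06 0 -0.021 0;-0.085 0 -0.031 0;-0.085 0.04 -0.031 0;-0.085 0.08 -0.031 0;-0.085 0.12 -0.031 0;-0.085 0.14 -0.031 0", "grip": -0.4}}

```text
t: 15.23
tool_pos: [0.5105, 0.0038, 0.0505]
orientation: [3.068, -0.1, 0.546]
force: [0.4, 0.1, -0.4]
opening: 0.0652
gripper_force: 0.0
```

Run:
```python
from h import *
from plant import eyes
s,M=st();c=eyes.read_camera("wrist");cv2.imwrite("pics/w3.png",c["image"])
T=np.eye(4);T[:3,:3]=M;T[:3,3]=s["tool_pos"];T=T@c["hand_eye"]
np.save("wrist.npy",np.r_[c["fovy"],c["cx"],c["cy"],c["k1"],T.ravel()])
```

```text
t 15.23 q [-0.091 -0.258  2.258 -0.004  0.789  1.547] pos [0.5105 0.0038 0.0505] sh [-0.1602 -0.0444  0.0505] F [ 0.4  0.1 -0.4] op 0.0652
tilt 20.2 az_sh -1.6; toolY in shelf az -89.7 elev 0.7
```

View pics/w3.png

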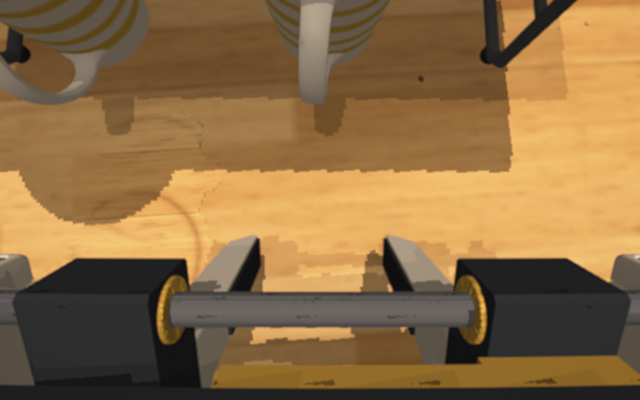

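The view shows mug_b's handle pointing straight out, tip at (314,100), centred between the jaws (mid px ~321). Mug_a's handle tip is at (40,98), and the right foot is at (492,62).

Run:
```python
from h import *
W=Cam("wrist")
for n,uv,z in [("footR",(491,62),.004),("b tip",(313,98),.055),("b up",(317,10),.085),("a tip",(42,98),.05),("a low root",(92,62),.02)]:
    print(n,w2sh(W.onz(uv,z)).round(4))
to(sh2w(-.070,-.043,.05))
```

```text
footR [-0.0298 -0.1566  0.004 ]
b tip [-0.0781 -0.039   0.055 ]
b up [-0.053  -0.0408  0.085 ]
a tip [-0.0766  0.0995  0.05  ]
a low root [-0.0412  0.0965  0.02  ]
t 15.28 q [-0.095 -0.258  2.257 -0.004  0.789  1.545] pos [0.5106 0.0019 0.0505] sh [-0.1599 -0.0462  0.0505] F [-0.4 -2.   0.2] op 0.0652
tilt 20.2 az_sh -1.8; toolY in shelf az -89.8 elev 0.7
shift mm [84.2 -2.9 31.6]
```

Request:
{"op": "servo_tool", "data": {"plan": "0.03 -0.005 0.011 0;0.058 -0.005 0.021 0;0.084 -0.005 0.031 0;0.084 -0.005 0.031 0;0.084 -0.005 0.031 0"}}

```text
t: 15.7
tool_pos: [0.6013, 0.0049, 0.0495]
orientation: [3.07, -0.101, 0.544]
force: [-0.4, -0.1, 0.2]
opening: 0.0654
gripper_force: 0.0
```

Request:
{"op": "servo_tool", "data": {"plan": "0 0 0 0;0 0 0 0;0 0 0 0;0 0 0 0;0 0 0 0;0 0 0 0;0 0 0 0;0 0 0 0;0 0 0 0;0 0 0 0", "grip": 1}}

```text
t: 16.53
tool_pos: [0.6007, 0.0052, 0.0502]
orientation: [3.069, -0.101, 0.545]
force: [-3.3, 0.7, 4.2]
opening: 0.0182
gripper_force: 23.7
```

```bash
python3 -c "
from h import *
s,M=st();print(s['gripper_force'])
to(sh2w(-.070,-.099,.05))"
```

```text
t 16.53 q [-0.071  0.012  2.014 -0.013  0.764  1.573] pos [0.6007 0.0052 0.0502] sh [-0.0704 -0.0365  0.0502] F [-3.3  0.7  4.2] op 0.0182
tilt 20.2 az_sh -1.5; toolY in shelf az -89.7 elev 0.6
23.674220543543925
t 16.53 q [-0.071  0.012  2.014 -0.013  0.764  1.573] pos [0.6007 0.0052 0.0502] sh [-0.0704 -0.0365  0.0502] F [-3.3  0.7  4.2] op 0.0182
tilt 20.2 az_sh -1.5; toolY in shelf az -89.7 elev 0.6
shift mm [-0.2 62.5  0.8]
```

Request:
{"op": "servo_tool", "data": {"plan": "0 0.006 0 0;0 0.012 0 0;0 0.018 0 0;0 0.024 0 0;0 0.030 0 0;0 0.036 0 0;0 0.042 0 0;0 0.048 0 0;0 0.054 0 0;0 0.059 0 0;0 0.062 0 0;0 0.062 0 0"}}

```text
t: 17.53
tool_pos: [0.5964, -0.0576, 0.0506]
orientation: [3.069, -0.102, 0.545]
force: [0.3, 0.4, -0.6]
opening: 0.0172
gripper_force: 23.8
```

Request:
{"op": "servo_tool", "data": {"plan": "0 0 0 0;0 0 0 0;0 0 0 0;0 0 0 0;0 0 0 0;-0.03 0 -0.010 0;-0.06 0 -0.021 0;-0.09 0 -0.033 0;-0.12 0 -0.043 0;-0.14 0 -0.05 0;-0.14 0 -0.05 0", "grip": -0.4}}

```text
t: 18.45
tool_pos: [0.4443, -0.0459, 0.0475]
orientation: [3.071, -0.1, 0.541]
force: [0.2, 0.7, -0.4]
opening: 0.0652
gripper_force: 0.0
```

```bash
python3 -c "
from h import *
print('c cup',w2sh([.5466,-.2914,0]),'handle',w2sh([.4864,-.2656,0]))
to([.40,-.25,.065])"
```

```text
c cup [-0.10298281 -0.33617936  0.        ] handle [-0.16488283 -0.31477686  0.        ]
t 18.45 q [-0.264 -0.493  2.433  0.076  0.859  1.332] pos [ 0.4443 -0.0459  0.0475] sh [-0.2226 -0.0987  0.0475] F [ 0.2  0.7 -0.4] op 0.0652
tilt 20.0 az_sh -1.4; toolY in shelf az -89.7 elev 0.6
shift mm [-23.5 206.8 -24.8]
```

```bash
python3 -c "
from h import *
to([.41,-.262,.082]);to([.485,-.265,.068])"
```

```text
t 18.45 q [-0.264 -0.493  2.433  0.076  0.859  1.332] pos [ 0.4443 -0.0459  0.0475] sh [-0.2226 -0.0987  0.0475] F [ 0.2  0.7 -0.4] op 0.0652
tilt 20.0 az_sh -1.4; toolY in shelf az -89.7 elev 0.6
shift mm [ -7.6 218.3 -37. ]
t 18.45 q [-0.264 -0.493  2.433  0.076  0.859  1.332] pos [ 0.4443 -0.0459  0.0475] sh [-0.2226 -0.0987  0.0475] F [ 0.2  0.7 -0.4] op 0.0652
tilt 20.0 az_sh -1.4; toolY in shelf az -89.7 elev 0.6
shift mm [ 58.2 216.1   1.8]
```

Request:
{"op": "servo_tool", "data": {"plan": "-0.008 0.02 -0.037 0;-0.008 0.06 -0.037 0;-0.008 0.1 -0.037 0;-0.008 0.14 -0.037 0;-0.008 0.18 -0.037 0;-0.008 0.218 -0.037 0;-0.008 0.218 -0.037 0;-0.008 0.218 -0.037 0", "grip": -0.9}}

```text
t: 19.12
tool_pos: [0.4131, -0.2648, 0.0838]
orientation: [3.069, -0.107, 0.545]
force: [0.1, 0.8, 0.8]
opening: 0.0884
gripper_force: 0.0
```

Run:
```python
from h import *
from plant import eyes
s,M=st();c=eyes.read_camera("wrist");cv2.imwrite("pics/w4.png",c["image"])
T=np.eye(4);T[:3,:3]=M;T[:3,3]=s["tool_pos"];T=T@c["hand_eye"]
np.save("wrist.npy",np.r_[c["fovy"],c["cx"],c["cy"],c["k1"],T.ravel()])
W=Cam("wrist");print("pred handle",W.proj([.4864,-.2656,.055]),"rim centre",W.proj([.5466,-.2914,.101]))
hsv=cv2.cvtColor(c["image"],cv2.COLOR_BGR2HSV);m=cv2.inRange(hsv,(30,60,15),(90,255,160))
for v in range(0,260,12):
    u=np.flatnonzero(m[v]);print(v,len(u),u[:1],u[-1:],np.median(u) if len(u) else '',end=' | ')
```

```text
t 19.12 q [-0.851 -0.329  2.245  0.286  0.982  0.66 ] pos [ 0.4131 -0.2648  0.0838] sh [-0.238  -0.3193  0.0838] F [0.1 0.8 0.8] op 0.0884
tilt 20.2 az_sh -1.7; toolY in shelf az -90.0 elev 0.6
pred handle [[314.57987322 135.69566103]] rim centre [[359.34019697 -19.81066674]]
0 83 [281] [436] 394.0 | 12 71 [283] [433] 398.0 | 24 85 [286] [426] 355.0 | 36 53 [288] [420] 377.0 | 48 79 [290] [413] 329.0 | 60 116 [292] [407] 349.5 | 72 103 [297] [400] 348.0 | 84 84 [308] [391] 349.5 | 96 61 [308] [370] 340.0 | 108 22 [306] [327] 316.5 | 120 20 [304] [323] 313.5 | 132 19 [302] [320] 311.0 | 144 16 [304] [319] 311.5 | 156 0 [] []  | 168 0 [] []  | 180 0 [] []  | 192 0 [] []  | 204 0 [] []  | 216 0 [] []  | 228 0 [] []  | 240 0 [] []  | 252 0 [] []  |
```

```bash
python3 -c "
from h import *
to([.485,-.265,.066])"
```

```text
t 19.17 q [-0.848 -0.331  2.247  0.286  0.983  0.66 ] pos [ 0.4131 -0.2631  0.0834] sh [-0.2382 -0.3176  0.0834] F [-0.5  0.2 -0.2] op 0.0881
tilt 20.1 az_sh -1.4; toolY in shelf az -89.9 elev 0.6
shift mm [61.5 -3.3 41. ]
```

Request:
{"op": "servo_tool", "data": {"plan": "0.02 -0.003 0.013 0;0.04 -0.003 0.027 0;0.061 -0.003 0.041 0;0.061 -0.003 0.041 0;0.061 -0.003 0.041 0"}}

```text
t: 19.58
tool_pos: [0.4855, -0.2621, 0.0654]
orientation: [3.072, -0.095, 0.543]
force: [-0.2, -0.0, 0.2]
opening: 0.0885
gripper_force: 0.0
```

Request:
{"op": "servo_tool", "data": {"plan": "0 0 0 0;0 0 0 0;0 0 0 0;0 0 0 0;0 0 0 0;0 0 0 0;0 0 0 0;0 0 0 0;0 0 0 0;0 0 0 0;0 0 0 0;0 0 0 0", "grip": 1, "grip_force": 30}}

```text
t: 20.58
tool_pos: [0.4848, -0.2647, 0.0663]
orientation: [3.069, -0.101, 0.545]
force: [0.2, -2.1, 0.8]
opening: 0.016
gripper_force: 27.7
```

```bash
cat > mc.py <<'E'
from h import *
from plant import eyes
from scipy.optimize import least_squares
import sys
# fit mug_c from green mask+light body in side view: rim l/r and handle
c=eyes.read_camera("side")["image"];cv2.imwrite("pics/"+sys.argv[1],c)
m=cv2.inRange(cv2.cvtColor(c,cv2.COLOR_BGR2HSV),(25,50,15),(90,255,140));m[:150]=0
n,l,s,_=cv2.connectedComponentsWithStats(m);o=np.argsort(-s[1:,4])[:3]+1;print(s[o])
E
python3 mc.py s5.png;python3 -c "
from h import *
s,M=st();print(s['gripper_force'])"
```

```text
[[291 246  38  34 808]
 [ 58 150  22  23 346]
 [447 278  30  18 209]]
t 20.63 q [-0.727 -0.119  2.105  0.266  0.883  0.769] pos [ 0.4848 -0.2648  0.0664] sh [-0.1665 -0.3141  0.0664] F [-0.1 -1.6  0.2] op 0.0161
tilt 20.2 az_sh -1.5; toolY in shelf az -89.8 elev 0.7
27.596330756835172
```

Run:
```python
from h import *
a=cv2.imread("pics/side0.png");b=cv2.imread("pics/s5.png")
for n,i in(("before",a),("after",b)):
    m=cv2.inRange(cv2.cvtColor(i,cv2.COLOR_BGR2HSV),(25,50,15),(90,255,140))
    print(n,[ (v,)+((lambda u:(int(u[0]),int(u[-1])))(np.flatnonzero(m[v,280:345])+280)) for v in range(248,282,4)])
# template match of cup patch
t=a[244:292,299:329];r=cv2.matchTemplate(b[220:310,280:360],t,cv2.TM_CCOEFF_NORMED);print(cv2.minMaxLoc(r), "zero=(19,24)")
D=Cam("side");print(D.proj([[.5466,-.2914,.05],[.5466,-.2694,.05],[.5566,-.2914,.05]]))
```

```text
before [(248, 303, 322), (252, 298, 326), (256, 295, 327), (260, 301, 327), (264, 308, 327), (268, 301, 326), (272, 310, 326), (276, 310, 322), (280, 310, 313)]Traceback (most recent call last):
  File "<stdin>", line 5, in <module>
  File "<stdin>", line 5, in <lambda>
IndexError: index 0 is out of bounds for axis 0 with size 0
```

Run:
```python
from h import *
a=cv2.imread("pics/side0.png");b=cv2.imread("pics/s5.png")
t=a[244:292,299:329];r=cv2.matchTemplate(b[220:310,280:360],t,cv2.TM_CCOEFF_NORMED);print(cv2.minMaxLoc(r), "zero=(19,24)")
D=Cam("side");print(D.proj([[.5466,-.2914,.05],[.5466,-.2694,.05],[.5566,-.2914,.05]]))
cv2.imwrite("pics/m3.png",np.hstack([cv2.resize(i[220:310,260:350],(400,400),interpolation=cv2.INTER_CUBIC) for i in(a,b)]))
```

```text
(-0.32366853952407837, 0.9798887968063354, (5, 0), (19, 24)) zero=(19,24)
[[312.71212413 269.73547836]
 [311.24359015 264.85165892]
 [316.5485965  269.40387973]]
```

The cup hasn't moved (template match at zero offset), so the handle is pinched about 18° off line. I'll open a little and swing the handle into line with the inside of one finger.

Request:
{"op": "servo_tool", "data": {"plan": "0 0 0 0;0 0 0 0;0 0 -0.004 0;0 0.006 -0.004 0;0 0.011 -0.004 0;0 0.016 -0.004 0;0 0.021 -0.004 0;0 0.026 -0.004 0;0 0.030 -0.004 0;0 0.034 -0.004 0;0 0.034 -0.004 0", "grip": 0.35}}

```text
t: 21.55
tool_pos: [0.481, -0.2992, 0.0704]
orientation: [3.069, -0.102, 0.545]
force: [-0.7, -0.3, 0.3]
opening: 0.0301
gripper_force: 0.0
```

```bash
cat > mt.py <<'E'
from h import *
from plant import eyes
s,M=st()
a=cv2.imread("pics/side0.png");b=eyes.read_camera("side")["image"]
t=a[244:292,299:329];r=cv2.matchTemplate(b[200:320,270:370],t,cv2.TM_CCOEFF_NORMED);_,v,_,l=cv2.minMaxLoc(r);dx=l[0]-29;dy=l[1]-44
D=Cam("side");p=D.onz(np.array([312.712,269.735])+[dx,dy],.05);print("match",round(v,3),dx,dy,"cup",p.round(4),"sh",w2sh(p).round(4))
h=w2sh(s["tool_pos"]);c=w2sh(p);print("hdir deg if pinch point on handle",np.degrees(np.arctan2(h[1]-c[1],h[0]-c[0])).round(1))
E
python3 mt.py
```

```text
t 21.55 q [-0.789 -0.074  2.056  0.283  0.904  0.701] pos [ 0.481  -0.2992  0.0704] sh [-0.1679 -0.3487  0.0704] F [-0.7 -0.3  0.3] op 0.0301
tilt 20.2 az_sh -1.5; toolY in shelf az -89.8 elev 0.6
match 0.982 0 1 cup [ 0.5458 -0.2957  0.05  ] sh [-0.1034 -0.3405  0.05  ]
hdir deg if pinch point on handle -172.7
```

Request:
{"op": "servo_tool", "data": {"plan": "0 -0.004 0 0;0 -0.008 0 0;0 -0.008 0 0"}}

```text
t: 21.85
tool_pos: [0.4815, -0.2893, 0.07]
orientation: [3.07, -0.1, 0.545]
force: [-0.2, 1.1, 0.9]
opening: 0.0304
gripper_force: 0.0
```

Request:
{"op": "servo_tool", "data": {"plan": "0 0 0.004 0;0 0 0.004 0;0 0 0.004 0;0 0 0.004 0;0 0 0.004 0;0 0 0.004 0", "grip": 1, "grip_force": 30}}

```text
t: 22.35
tool_pos: [0.4828, -0.2903, 0.0663]
orientation: [3.07, -0.101, 0.545]
force: [1.5, -0.6, -2.0]
opening: 0.0155
gripper_force: 29.1
```

```bash
python3 mt.py; python3 -c "
from h import *
to(sh2w(-.17,-.29,.10))
to(sh2w(-.24,-.0,.10))"
```

```text
t 22.35 q [-0.772 -0.078  2.068  0.28   0.893  0.716] pos [ 0.4828 -0.2903  0.0663] sh [-0.1667 -0.3397  0.0663] F [ 1.5 -0.6 -2. ] op 0.0155
tilt 20.2 az_sh -1.4; toolY in shelf az -89.7 elev 0.6
match 0.973 0 1 cup [ 0.5458 -0.2957  0.05  ] sh [-0.1034 -0.3405  0.05  ]
hdir deg if pinch point on handle 179.3
t 22.4 q [-0.772 -0.078  2.068  0.28   0.893  0.716] pos [ 0.4828 -0.2903  0.0663] sh [-0.1667 -0.3397  0.0663] F [ 1.7  0.7 -1.9] op 0.0158
tilt 20.2 az_sh -1.4; toolY in shelf az -89.7 elev 0.6
shift mm [  8.9 -49.3 -33.2]
t 22.4 q [-0.772 -0.078  2.068  0.28   0.893  0.716] pos [ 0.4828 -0.2903  0.0663] sh [-0.1667 -0.3397  0.0663] F [ 1.7  0.7 -1.9] op 0.0158
tilt 20.2 az_sh -1.4; toolY in shelf az -89.7 elev 0.6
shift mm [ -54.5 -339.6  -59.8]
```

```bash
python3 -c "
from h import *
print(w2sh([.5964,-.0576,.05]))
to(sh2w(-.167,-.27,.068));to(sh2w(-.213,-.19,.068));to(sh2w(-.213,0,.068))" | grep -v t,
```

```text
[-0.0701309 -0.0994026  0.05     ]
t 22.4 q [-0.772 -0.078  2.068  0.28   0.893  0.716] pos [ 0.4828 -0.2903  0.0663] sh [-0.1667 -0.3397  0.0663] F [ 1.7  0.7 -1.9] op 0.0158
tilt 20.2 az_sh -1.4; toolY in shelf az -89.7 elev 0.6
shift mm [  0.9 -69.7  -2.3]
t 22.4 q [-0.772 -0.078  2.068  0.28   0.893  0.716] pos [ 0.4828 -0.2903  0.0663] sh [-0.1667 -0.3397  0.0663] F [ 1.7  0.7 -1.9] op 0.0158
tilt 20.2 az_sh -1.4; toolY in shelf az -89.7 elev 0.6
shift mm [ -41.7 -149.9  -18.8]
t 22.4 q [-0.772 -0.078  2.068  0.28   0.893  0.716] pos [ 0.4828 -0.2903  0.0663] sh [-0.1667 -0.3397  0.0663] F [ 1.7  0.7 -1.9] op 0.0158
tilt 20.2 az_sh -1.4; toolY in shelf az -89.7 elev 0.6
shift mm [ -40.2 -339.8  -20.4]
```

Request:
{"op": "servo_tool", "data": {"plan": "0.0005 0 -0.002 0;0.0005 -0.015 -0.002 0;0.001 -0.033 -0.002 0;0.001 -0.052 -0.002 0;0.001 -0.07 -0.002 0;-0.010 -0.09 -0.0065 0;-0.021 -0.11 -0.011 0;-0.031 -0.13 -0.015 0;-0.042 -0.15 -0.019 0;-0.042 -0.17 -0.019 0;-0.041 -0.19 -0.019 0;-0.041 -0.20 -0.019 0", "grip_force": 45}}

```text
t: 23.4
tool_pos: [0.4509, -0.0862, 0.0677]
orientation: [3.07, -0.1, 0.544]
force: [1.0, 0.7, -2.9]
opening: 0.015
gripper_force: 43.5
```

```bash
python3 -c "
from h import *
s,M=st();print(s['gripper_force'])
to(sh2w(-.213,0,.068));to(sh2w(-.12,0,.067));to(sh2w(-.065,0,.066))"
```

```text
t 23.4 q [-0.376 -0.482  2.386  0.122  0.903  1.2  ] pos [ 0.4509 -0.0862  0.0677] sh [-0.2132 -0.1384  0.0677] F [ 1.   0.7 -2.9] op 0.015
tilt 20.1 az_sh -1.4; toolY in shelf az -89.7 elev 0.6
43.47199590814398
t 23.4 q [-0.376 -0.482  2.386  0.122  0.903  1.2  ] pos [ 0.4509 -0.0862  0.0677] sh [-0.2132 -0.1384  0.0677] F [ 1.   0.7 -2.9] op 0.015
tilt 20.1 az_sh -1.4; toolY in shelf az -89.7 elev 0.6
shift mm [   1.5 -138.3   -1.4]
t 23.4 q [-0.376 -0.482  2.386  0.122  0.903  1.2  ] pos [ 0.4509 -0.0862  0.0677] sh [-0.2132 -0.1384  0.0677] F [ 1.   0.7 -2.9] op 0.015
tilt 20.1 az_sh -1.4; toolY in shelf az -89.7 elev 0.6
shift mm [  88.4 -137.9   31.6]
t 23.4 q [-0.376 -0.482  2.386  0.122  0.903  1.2  ] pos [ 0.4509 -0.0862  0.0677] sh [-0.2132 -0.1384  0.0677] F [ 1.   0.7 -2.9] op 0.015
tilt 20.1 az_sh -1.4; toolY in shelf az -89.7 elev 0.6
shift mm [ 139.7 -137.6   51.5]
```

Request:
{"op": "servo_tool", "data": {"plan": "0.0005 -0.02 0 0;0.0005 -0.04 -0.0005 0;0.001 -0.06 -0.001 0;0.001 -0.08 -0.001 0;0.001 -0.1 -0.001 0;0.0015 -0.12 -0.001 0;0.0015 -0.138 -0.001 0;0.0015 -0.138 -0.001 0;0.0015 -0.138 -0.001 0"}}

```text
t: 24.15
tool_pos: [0.4613, 0.0505, 0.0676]
orientation: [3.07, -0.097, 0.543]
force: [-0.2, -0.6, -2.8]
opening: 0.0151
gripper_force: 43.5
```

```bash
python3 - <<'E'
from h import *
from plant import eyes
s,M=st();c=eyes.read_camera("wrist")
T=np.eye(4);T[:3,:3]=M;T[:3,3]=s["tool_pos"];T=T@c["hand_eye"]
np.save("wrist.npy",np.r_[c["fovy"],c["cx"],c["cy"],c["k1"],T.ravel()])
w=c["image"];a=eyes.read_camera("scene")["image"]
cv2.imwrite("pics/m4.png",np.vstack([cv2.resize(w,(480,300)),cv2.resize(a[130:280,200:440],(480,300),interpolation=cv2.INTER_CUBIC)]))
E
python3 -c "
from h import *
to(sh2w(-.12,0,.067));to(sh2w(-.065,0,.066))"
```

```text
t 24.15 q [ 0.033 -0.45   2.364 -0.057  0.88   1.696] pos [0.4613 0.0505 0.0676] sh [-0.2126 -0.0013  0.0676] F [-0.2 -0.6 -2.8] op 0.0151
tilt 20.1 az_sh -1.4; toolY in shelf az -89.6 elev 0.6
t 24.25 q [ 0.031 -0.45   2.364 -0.057  0.88   1.695] pos [0.4615 0.0494 0.0676] sh [-0.2124 -0.0024  0.0676] F [ 0.  -0.8 -2.7] op 0.0153
tilt 20.1 az_sh -1.5; toolY in shelf az -89.7 elev 0.6
shift mm [86.5 -1.9 32.4]
t 24.25 q [ 0.031 -0.45   2.364 -0.057  0.88   1.695] pos [0.4615 0.0494 0.0676] sh [-0.2124 -0.0024  0.0676] F [ 0.  -0.8 -2.7] op 0.0153
tilt 20.1 az_sh -1.5; toolY in shelf az -89.7 elev 0.6
shift mm [137.8  -1.7  52.2]
```

View pics/m4.png

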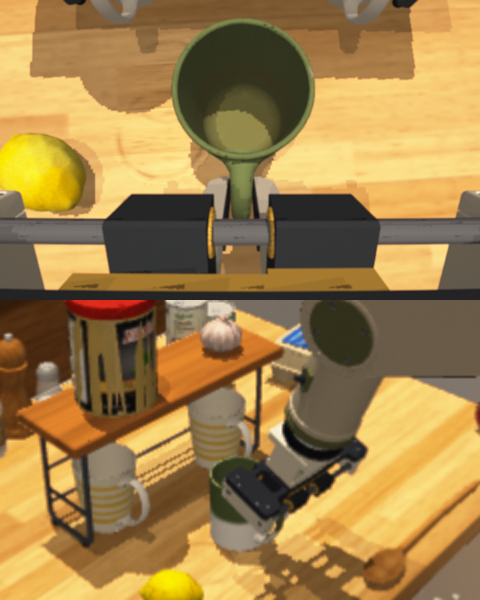

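The view shows mug_c held straight, rim centre (243,88). It is midway between the tips of mug_a's and mug_b's handles at (150,18) and (350,20), which stand apart and upright. The gap is wide enough, so I'll slide it in.

Request:
{"op": "servo_tool", "data": {"plan": "0.014 -0.001 0.0053 0;0.028 -0.001 0.0106 0;0.042 -0.001 0.0159 0;0.056 -0.001 0.0212 0;0.070 -0.001 0.0265 0;0.084 -0.001 0.0318 0;0.098 -0.001 0.0371 0;0.110 -0.001 0.0416 0;0.110 -0.001 0.0416 0"}}

```text
t: 25.0
tool_pos: [0.5813, 0.0411, 0.0675]
orientation: [3.068, -0.104, 0.547]
force: [-0.2, -0.6, -2.9]
opening: 0.0153
gripper_force: 43.5
```

```bash
python3 -c "
from h import *
s,M=st();print(s['gripper_force'])
to(sh2w(-.065,-.001,.0655))"
```

```text
t 25.0 q [ 0.005 -0.064  2.052 -0.05   0.802  1.672] pos [0.5813 0.0411 0.0675] sh [-0.0923 -0.002   0.0675] F [-0.2 -0.6 -2.9] op 0.0153
tilt 20.3 az_sh -1.6; toolY in shelf az -89.9 elev 0.6
43.48450557173123
t 25.0 q [ 0.005 -0.064  2.052 -0.05   0.802  1.672] pos [0.5813 0.0411 0.0675] sh [-0.0923 -0.002   0.0675] F [-0.2 -0.6 -2.9] op 0.0153
tilt 20.3 az_sh -1.6; toolY in shelf az -89.9 elev 0.6
shift mm [24.9 -1.  11.3]
```

Request:
{"op": "servo_tool", "data": {"plan": "0.008 -0.001 0.004 0;0.016 -0.001 0.0075 0;0.022 -0.001 0.010 0;0.025 -0.001 0.012 0;0.025 -0.001 0.012 0;0.025 -0.001 0.012 0"}}

```text
t: 25.5
tool_pos: [0.6079, 0.0411, 0.0658]
orientation: [3.069, -0.102, 0.549]
force: [-1.4, 0.4, 4.6]
opening: 0.0154
gripper_force: 44.0
```

```bash
python3 -c "
from h import *
s,M=st();print(s['gripper_force'])"
```

```text
t 25.5 q [ 0.004  0.011  1.983 -0.049  0.795  1.67 ] pos [0.6079 0.0411 0.0658] sh [-0.0658 -0.0002  0.0658] F [-1.4  0.4  4.6] op 0.0154
tilt 20.3 az_sh -1.5; toolY in shelf az -89.8 elev 0.6
44.04498802656235
```

Request:
{"op": "servo_tool", "data": {"plan": "0 0 0 0;0 0 0 0;0 0 0 0;0 0 0 0;0 0 0 0;-0.02 0 -0.0075 0;-0.04 0 -0.015 0;-0.065 0 -0.024 0;-0.095 0 -0.035 0;-0.12 0 -0.045 0;-0.145 0 -0.055 0;-0.145 0 -0.055 0", "grip": 0.1}}

```text
t: 26.5
tool_pos: [0.4475, 0.0527, 0.0638]
orientation: [3.07, -0.1, 0.54]
force: [0.5, 0.3, -0.5]
opening: 0.0419
gripper_force: 0.0
```

```bash
cat > chk.py <<'E'
from h import *
from plant import eyes
s,M=st();c=eyes.read_camera("wrist")
T=np.eye(4);T[:3,:3]=M;T[:3,3]=s["tool_pos"];T=T@c["hand_eye"]
np.save("wrist.npy",np.r_[c["fovy"],c["cx"],c["cy"],c["k1"],T.ravel()]);W=Cam("wrist")
i=c["image"];cv2.imwrite("pics/end_w.png",i);cv2.imwrite("pics/end_s.png",eyes.read_camera("side")["image"]);cv2.imwrite("pics/end_c.png",eyes.read_camera("scene")["image"])
h=cv2.cvtColor(i,cv2.COLOR_BGR2HSV)
# low-saturation = a/b handles; green = c; print spans in pixel rows and predictions
for n,y in(("a",.0995),("c",-.001),("b",-.0994)):print(n,"pred tip",W.proj(sh2w(-.078,y,.055)).round(),"root",W.proj(sh2w(-.045,y,.085)).round())
g=cv2.inRange(h,(30,60,15),(90,255,160));w=cv2.inRange(h,(0,0,60),(180,70,255))
def runs(r):
    u=np.flatnonzero(r);return [(int(q[0]),int(q[-1])) for q in np.split(u,np.flatnonzero(np.diff(u)>2)+1) if len(q)>4]
for v in range(0,230,10):print(v,"G",runs(g[v]),"W",runs(w[v]))
E
python3 chk.py
```

```text
t 26.5 q [ 0.042 -0.493  2.4   -0.061  0.89   1.707] pos [0.4475 0.0527 0.0638] sh [-0.2265 -0.      0.0638] F [ 0.5  0.3 -0.5] op 0.0419
tilt 20.0 az_sh -1.5; toolY in shelf az -89.7 elev 0.6
a pred tip [[144.  -9.]] root [[ 118. -116.]]
c pred tip [[326.  -8.]] root [[ 328. -115.]]
b pred tip [[502.  -4.]] root [[ 530. -109.]]
0 G [] W [(145, 177), (315, 329), (465, 498)]
10 G [] W []
20 G [] W []
30 G [] W []
40 G [] W []
50 G [] W []
60 G [] W []
70 G [] W []
80 G [] W []
90 G [] W []
100 G [] W []
110 G [] W []
120 G [] W []
130 G [] W []
140 G [] W []
150 G [] W []
160 G [] W []
170 G [] W []
180 G [] W []
190 G [] W []
200 G [] W []
210 G [] W []
220 G [] W []
```

Request:
{"op": "servo_tool", "data": {"plan": "0.02 0 -0.04 0;0.03 0 -0.08 0;0.03 0 -0.1 0;0.03 0 -0.1 0;0.03 0 -0.1 0"}}

```text
t: 27.07
tool_pos: [0.448, 0.054, 0.1724]
orientation: [3.069, -0.101, 0.551]
force: [-0.5, 1.0, -0.9]
opening: 0.0419
gripper_force: 0.0
```

```bash
sed -i 's/range(0,230,10)/range(0,130,6)/' chk.py; python3 chk.py
```

```text
t 27.07 q [ 0.046 -0.644  2.29  -0.054  1.143  1.696] pos [0.448  0.054  0.1724] sh [-0.2262  0.0012  0.1724] F [-0.5  1.  -0.9] op 0.0419
tilt 20.4 az_sh -1.4; toolY in shelf az -89.8 elev 0.6
a pred tip [[209.  82.]] root [[199.  26.]]
c pred tip [[324.  83.]] root [[325.  27.]]
b pred tip [[436.  84.]] root [[447.  29.]]
0 G [(280, 316), (329, 366)] W [(148, 238), (409, 499)]
6 G [(282, 313), (333, 364)] W [(155, 234), (414, 495)]
12 G [(283, 363)] W [(161, 228), (420, 487)]
18 G [(284, 361)] W [(170, 219), (232, 236), (428, 480)]
24 G [(285, 360)] W [(181, 214), (223, 230), (417, 423), (432, 465)]
30 G [(289, 356)] W [(182, 219), (231, 236), (411, 415), (427, 460)]
36 G [(294, 350)] W [(187, 203), (220, 227), (286, 292), (352, 358), (419, 426), (441, 457)]
42 G [(303, 340)] W [(188, 204), (230, 234), (287, 301), (342, 357), (412, 416), (439, 456)]
48 G [(317, 329)] W [(190, 220), (288, 316), (330, 356), (395, 400), (425, 454)]
54 G [(317, 329)] W [(191, 207), (238, 246), (291, 316), (330, 353), (399, 407), (424, 428), (437, 452)]
60 G [(317, 328)] W [(193, 239), (296, 316), (330, 348), (406, 450)]
66 G [(317, 328)] W [(195, 209), (215, 227), (303, 316), (329, 341), (416, 428), (434, 448)]
72 G [(317, 327)] W [(198, 211), (216, 226), (417, 427), (432, 445)]
78 G [(318, 327)] W [(201, 225), (418, 441)]
84 G [] W [(206, 222), (422, 436)]
90 G [] W []
96 G [] W []
102 G [] W []
108 G [] W []
114 G [] W []
120 G [] W []
126 G [] W []
```

```bash
python3 -c "
from plant import robot
print(robot.close_job())"
```

```text
the job is handed in; nothing more can be done
None
```

The job is handed in at about 27 s. By camera measurement the green/white mug stands between the two striped mugs, in line to about 4 mm, all three upright with handles to the front, and I never touched the lemon or the things on the shelf; the verdict wasn't shown.

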